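# Nest the measuring pans on the drip tray with handles fanned

### The arm

A 7-joint arm with a two-finger parallel gripper is mounted at the origin on the work surface. World frame = base frame: x ahead of the robot, y to its left, z up, the work surface at z = 0. Lengths are in m, angles in rad, forces in N, time in s.
With the tool pointing down it reaches from about 0.425 to 0.925 m from the base axis. Payload 6.8 kg.
Tool frame: the origin (TCP) lies at the very end of the fingers, on their centre line; the grasp point (between the pads) lies 19 mm behind it; z points along the fingers, y is the line along which they close (so a half turn about z gives the same grasp; the last joint's range is limited). The gripper opens to 85 mm and grips with 20 to 120 N. Pads are 22 mm wide; open, the fingers measure 114 mm over their backs; the gripper's body (76 mm by 85 mm) begins 54 mm behind the grasp point. The pads swing forward as they close: fully open they stand 13 mm farther back than shut.
Start: joints at [-1.237, 0.477, 0.022, 1.555, -0.011, 1.109, -0.083], TCP at [0.289, 0.61, 0.231] pointing down, gripper open.
Joint ranges: [-2.96, 2.96], [-0.34, 2.1], [-1.41, 1.46], [0.24, 2.44], [-1.37, 4.51], [0.17, 1.92], [-2.96, 2.96]. Speed limits (rad/s): [2.39, 2.39, 3.14, 3.14, 3.14, 3.14, 3.14].

### API

Orientations are given as a unit quaternion [w, x, y, z].
In Python, from station import bot gives the robot as it stands.
- The arm moves only by the tool jog_arm, never from a script. Its argument "motion" is a list of rows, each a list of 7 numbers: the turn, a rotation vector about the tool's x, y, z in rad, then the shift along the tool's x, y, z in mm, then the finger opening in mm, from 0 to 85.4. A call has 1 to 10 rows; each row is the pose to reach, as a shift and turn from the pose commanded when the call began, along the tool's axes at that moment; what a row does not reach only later rows make up. A row lasts 1/8 s, in which the tool goes at most 62.5 mm and 10.7 degrees, less where a joint would pass 70% of its speed; a pose out of reach is approached as far as the arm can. A call with a gripper value outside its range is refused whole. The fingers move at their own pace and stop on an object; "grip_force" is the grip in N (left out, the last holds). Time passes only in rows, so rows that repeat a pose let the fingers close. It gives the time, the measured TCP pose, the force, the opening and the grip force at its end, in the units of the state.
- bot.get_obs(): the state, without advancing time (a new reading comes with each control period).
- bot.read_camera(name): name is "scene" or "top" or "wrist"; returns a dict with "pixels" (384x512x3 uint8, red, green, blue), "camera_matrix" (3x3 intrinsics, pixels), "T" (4x4, takes a point from camera to world coordinates); the wrist camera has in their place "tool_from_camera" (4x4, takes a point from camera to tool coordinates, whose origin is the TCP and whose axes are the flange's). Camera axes: x right, y down, z forward; pixel columns grow to the right and rows downward; lengths in m; the calibration is good to about 2 mm. A picture is of the moment at which its call begins: read the wrist's pose just before it. There is no depth.
- bot.hand_in(): hands the job in; it is judged then, once.
Trained networks look in a picture, given as the dict that the camera call returned (one of the last four; its "shot" number tells which), for a name from the list of things; names that differ only in an ending like _2 or _b are one class to them, and where a whole thing is asked for, a point or a joint stands for the part that bears it (a point fixed in the world has none). Each returns a list of dicts, best first, with "score" (0 to 1); they miss things now and then, are a little off and sometimes report something else, mostly with a low value. They report only what shows in the picture. A call takes as long as a camera call. They do not tell look-alikes from the thing itself.
- bot.spot_in(thing, picture): "xy" ([column, row] in pixels, amid what is visible of it).
- bot.tip_of(thing, picture): "xy" ([column, row] in pixels: a listed point, or the origin of a listed thing).
The state is a dict: "t": time; "q": joint angles; "joint_vel": joint speeds; "joint_torque": joint torques, N m; "eef_pos": TCP position; "tool_rot": TCP orientation; "contact_force": force on the tool from outside, world axes, zero at the start; "torque": the same for the moment, N m; "gripper_width": opening from 0.0 (shut) to 1.0 (fully open); "grasp_force": force on a finger pad.
Only numpy, scipy, OpenCV 4.12 (cv2) and the standard library are available. Lean on these libraries where they do the work, as an engineer would, in place of code of your own. Each camera call takes 0.05 s, during which the arm holds its last target. There are 200 camera calls.

### The job

Stack the three steel measuring pans away on the round drip tray: the large one standing flat in the tray, the medium one nested in it and the small one in that, each sitting level on the bottom of the one below. Fan the handles out, each turned about 45 degrees from the handle below and both turned the same way round, so that a hand can take any of them. Set the pans down rather than dropping them, let go, and leave the bottles, the tin and the label roll where they stand.

Things in the scene. Friction and masses are not known exactly. Their poses are not given: they have to be found in the camera images.
- large_pan: The widest and lowest steel measuring pan, open-topped, straight-walled: outside diameter 130 mm, height 52 mm, wall 3 mm, bottom 4 mm thick, about 240 g. Starts upright on the bench. Origin at the centre of its underside, z up. Its level handle runs along its +x to 130 mm from the pan's axis: a bar 16 mm wide, 14 mm tall, centre line 45 mm above the underside.
- medium_pan: The middle steel measuring pan, open-topped, straight-walled: outside diameter 104 mm, height 62 mm, wall 3 mm, bottom 4 mm thick, about 180 g. Starts upright on the bench. Origin at the centre of its underside, z up. Its level handle runs along its +x to 130 mm from the pan's axis: a bar 16 mm wide, 14 mm tall, centre line 57 mm above the underside. Nested, it clears the large rim by 2 mm.
- small_pan: The narrowest and tallest steel measuring pan, open-topped, straight-walled: outside diameter 80 mm, height 72 mm, wall 3 mm, bottom 4 mm thick, about 130 g. Starts upright on the bench. Origin at the centre of its underside, z up. Its level handle runs along its +x to 130 mm from the pan's axis: a bar 16 mm wide, 14 mm tall, centre line 67 mm above the underside. Nested, it clears the medium rim by 2 mm.
- large_pan_tip (a point): Outer end of the large pan's handle, at [130, 0, 45] mm in the pan's frame.
- medium_pan_tip (a point): Outer end of the medium pan's handle, at [130, 0, 57] mm in the pan's frame.
- small_pan_tip (a point): Outer end of the small pan's handle, at [130, 0, 67] mm in the pan's frame.
- drip_tray: Round dark steel drip tray fixed to the bench: outside diameter 176 mm, flat floor 3 mm above the bench and 166 mm across, lip 5 mm thick and 10 mm high all round. Origin at the centre of its underside, on the bench.
- bottle_a: Full green glass oil bottle standing upright, 58 mm diameter, 200 mm tall, loose; leave alone. Origin at the centre of its underside, z up.
- bottle_b: Full green glass oil bottle standing upright, 58 mm diameter, 200 mm tall, loose; leave alone. Origin at the centre of its underside, z up.
- oil_tin: Green rectangular oil tin standing upright, 66 mm along its x, 92 mm along its y, 185 mm tall with its cap, loose; leave alone. Origin at the centre of its underside.
- label_roll: Roll of white labels standing on end, 72 mm diameter, 60 mm tall, loose; leave alone. Origin at the centre of its underside.
Not all that is in view belongs to the job. Leave any pink or red look-alike of the large_pan alone. Leave any red look-alike of the medium_pan alone.

How it is judged:
By the outcome, as a careful person would: the job done as asked, in the order asked, and still so for the second after the job is handed in, with the robot touching nothing.
It also fails if it takes over 72 s, if anything falls off the work surface, if the arm or the gripper's body presses on something with over 40 N, if the wrist force passes 120 N, or if a joint passes its speed limit or range.

## Working session

There is one attempt and no reset: what is moved stays moved. The work goes in short steps, Python scripts to look and compute and a tool call to move; the robot and the scene stay as the last step left them, time stands still between calls to the robot, and variables do not carry over. Pictures are saved under pics/ and viewed, at most 12 in all, crops included, and the job is handed in when it is done.

Besides the shell and the picture viewer there is one more tool, called after ">>>" by a JSON object that holds its "name" and its "arguments". jog_arm: Moves the arm, as the interface text tells. Its arguments: {"type":"object","properties":{"motion":{"type":"array"},"grip_force":{"type":"number"}},"required":["motion"]}

```bash
mkdir -p pics; ls; cat > h.py <<'E'
import numpy as np,cv2
from station import bot
from scipy.spatial.transform import Rotation as R
def rot(q): return R.from_quat([q[1],q[2],q[3],q[0]])
def ray(pic,xy,T=None):
    T=np.array(pic["T"]) if T is None else T
    d=np.linalg.inv(np.array(pic["camera_matrix"]))@[xy[0],xy[1],1]
    return T[:3,3],T[:3,:3]@d
def onz(pic,xy,z,T=None):
    o,d=ray(pic,xy,T); return (o+d*(z-o[2])/d[2])
def proj(pic,p,T=None):
    T=np.array(pic["T"]) if T is None else T
    c=np.linalg.inv(T)@[*p,1]; u=np.array(pic["camera_matrix"])@c[:3]; return u[:2]/u[2]
def wristT(pic,o):
    M=np.eye(4);M[:3,:3]=rot(o["tool_rot"]).as_matrix();M[:3,3]=o["eef_pos"]
    return M@np.array(pic["tool_from_camera"])
def save(pic,n): cv2.imwrite("pics/"+n,cv2.cvtColor(np.array(pic["pixels"]),cv2.COLOR_RGB2BGR))
E
python3 - <<'E'
from h import *
o=bot.get_obs();print(o)
H={"large":(.045,.13),"medium":(.057,.13),"small":(.067,.13)}
for n in("top","scene"):
    p=bot.read_camera(n);save(p,n+"0.png");print(n,np.round(p["T"],3).tolist())
    for k in H:
        for r in bot.tip_of(k+"_pan",p)[:3]:print(k,"org",r["score"],np.round(r["xy"]),np.round(onz(p,r["xy"],0),3))
        for r in bot.tip_of(k+"_pan_tip",p)[:3]:print(k,"tip",r["score"],np.round(r["xy"]),np.round(onz(p,r["xy"],H[k][0]),3))
    for k in("drip_tray","bottle_a","oil_tin","label_roll"):
        for r in bot.tip_of(k,p)[:3]:print(k,r["score"],np.round(r["xy"]),np.round(onz(p,r["xy"],0),3))
E
```

```text
pics
{'t': 0.0, 'q': array([-1.23708632,  0.47779281,  0.02233696,  1.55646616, -0.01147625,
        1.10930246, -0.08312512]), 'joint_vel': array([-8.04520591e-04,  9.27629658e-04,  4.42112400e-05,  1.15857970e-03,
        8.10772241e-04, -9.17320653e-05,  4.66965725e-04]), 'joint_torque': array([ 3.31811361e-05, -5.96457195e+01,  1.60807963e+00, -2.81191170e+01,
        1.25291423e-02,  9.36638389e-03,  4.15559043e-06]), 'eef_pos': array([0.28837619, 0.60963396, 0.23032435]), 'tool_rot': array([-1.24367982e-04,  2.19108051e-01,  9.75700167e-01, -9.11842495e-04]), 'contact_force': array([-0.49944417,  0.31354142, -0.23214266]), 'torque': array([-0.03493335,  0.02654717,  0.00769317]), 'grasp_force': 0.0, 'gripper_width': 0.9984334656345782}
top [[0.015, -0.995, 0.103, 0.303], [-1.0, -0.016, -0.006, 0.05], [0.008, -0.103, -0.995, 1.85], [0.0, 0.0, 0.0, 1.0]]
large org 0.9 [231. 160.] [0.65  0.129 0.   ]
large org 0.73 [127. 236.] [0.347 0.523 0.   ]
large org 0.58 [302. 119.] [ 0.82  -0.147  0.   ]
large tip 0.83 [337. 124.] [ 0.79  -0.279  0.045]
large tip 0.66 [ 94. 222.] [0.398 0.
[... 879 characters left out ...]
2.] [ 0.771 -0.278  0.045]
large tip 0.73 [272. 231.] [0.528 0.231 0.045]
medium org 0.97 [303. 237.] [0.435 0.309 0.   ]
medium org 0.68 [357. 197.] [0.152 0.305 0.   ]
medium tip 0.84 [339. 218.] [0.301 0.347 0.057]
medium tip 0.78 [337. 210.] [0.281 0.318 0.057]
small org 0.89 [198. 186.] [ 0.621 -0.118  0.   ]
small tip 0.96 [199. 151.] [ 0.544 -0.213  0.067]
drip_tray 0.79 [207. 142.] [ 0.467 -0.273  0.   ]
bottle_a 0.87 [258. 182.] [0.418 0.011 0.   ]
bottle_a 0.73 [145. 155.] [ 0.707 -0.373  0.   ]
bottle_a 0.24 [269. 231.] [0.521 0.209 0.   ]
oil_tin 0.89 [259. 283.] [0.678 0.348 0.   ]
label_roll 0.74 [192. 234.] [0.758 0.042 0.   ]
label_roll 0.64 [337. 220.] [ 0.287  0.333 -0.   ]
```

```bash
python3 -c "
import cv2
a=cv2.imread('pics/top0.png')[80:330,70:390]
cv2.imwrite('pics/top0c.png',cv2.resize(a,(768,600),interpolation=cv2.INTER_CUBIC))"
```

```text
(no output)
```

View pics/top0c.png

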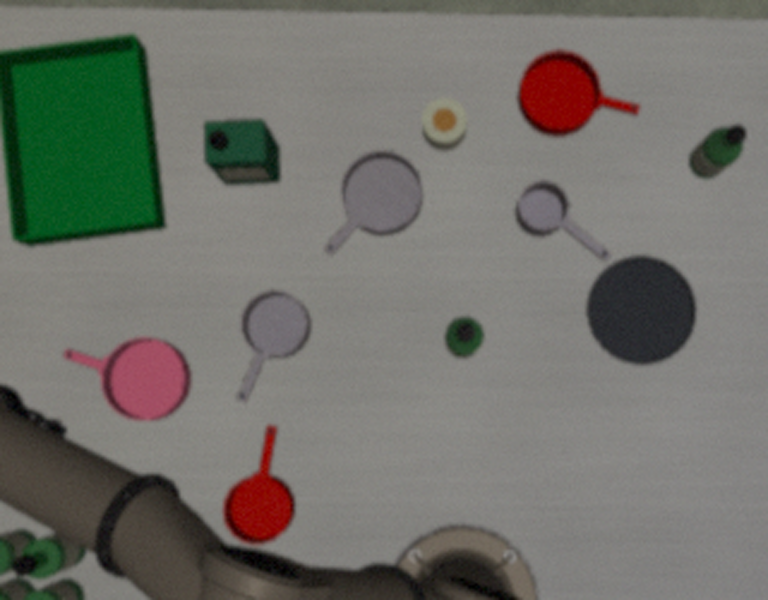

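View pics/scene0.png

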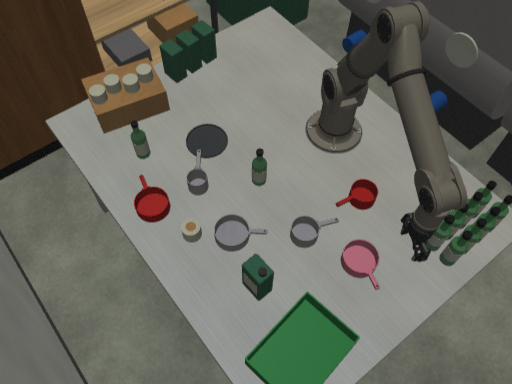

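The job's pans are the steel ones. In the top crop they sit at large (382,193), medium (277,324) and small (541,208), with the tray at (641,310). The pink and red pans are decoys. The current handle directions are about 139°, 162° and 232°, so I'll aim for final headings near 139°, 184° and 229°.

```bash
cat >> h.py <<'E'
def plan(p,deg,o=None):
    "shift (mm) and turn in tool axes to TCP p, tool x along world heading deg, pointing down"
    o=o or bot.get_obs(); r=rot(o["tool_rot"]); a=np.radians(deg)
    X=np.array([np.cos(a),np.sin(a),0]);Z=np.array([0,0,-1.]);G=R.from_matrix(np.c_[X,np.cross(Z,X),Z])
    print("turn",np.round((r.inv()*G).as_rotvec(),3),"shift",np.round(1000*r.inv().apply(np.array(p)-o["eef_pos"]),1),"t",round(o["t"],2))
E
python3 - <<'E'
from h import *
a=np.radians(139);c=np.array([.642,.131]);g=c+.095*np.array([np.cos(a),np.sin(a)])
plan([*g,.25],139)
E
```

```text
turn [-0.     0.     0.274] shift [-432.9 -256.4  -18.7] t 1.1
```

>>> {"name": "jog_arm", "arguments": {"motion": [[0, 0, 0.274, -433, -256, -19, 85], [0, 0, 0.274, -433, -256, -19, 85], [0, 0, 0.274, -433, -256, -19, 85], [0, 0, 0.274, -433, -256, -19, 85], [0, 0, 0.274, -433, -256, -19, 85], [0, 0, 0.274, -433, -256, -19, 85], [0, 0, 0.274, -433, -256, -19, 60], [0, 0, 0.274, -433, -256, -19, 60], [0, 0, 0.274, -433, -256, -19, 60], [0, 0, 0.274, -433, -256, -19, 60]], "grip_force": 100}}

```text
t: 2.35
eef_pos: [0.5705, 0.1937, 0.2502]
tool_rot: [-0.0, 0.351, 0.936, 0.0]
contact_force: [-0.5, 0.9, -0.0]
gripper_width: 0.7
grasp_force: 0.0
```

```bash
cat >> h.py <<'E'
HZ={"large":.045,"medium":.057,"small":.067}
def look(k,name,z0=0,near=None):
    o=bot.get_obs();p=bot.read_camera("wrist");T=wristT(p,o);save(p,name)
    print(o["eef_pos"],np.abs(o["joint_vel"]).max())
    for n,z in((k+"_pan",z0),(k+"_pan_tip",z0+HZ[k])):
        for r in bot.tip_of(n,p)[:3]:print(n,r["score"],np.round(r["xy"]),np.round(onz(p,r["xy"],z,T),4))
    return o,p,T
E
python3 - <<'E'
from h import *
o,p,T=look("large","w1.png");print(np.round(p["tool_from_camera"],3).tolist())
E
```

```text
[0.57053783 0.1936712  0.25023256] 0.030293572796656176
large_pan 0.95 [261. 225.] [0.6442 0.1394 0.    ]
large_pan 0.53 [258. 324.] [0.7584 0.0367 0.    ]
large_pan_tip 0.62 [259. 130.] [0.5463 0.2206 0.045 ]
[[0.001, -0.955, -0.298, 0.076], [1.0, 0.001, -0.0, -0.0], [0.0, -0.298, 0.955, -0.143], [0.0, 0.0, 0.0, 1.0]]
```

View pics/w1.png

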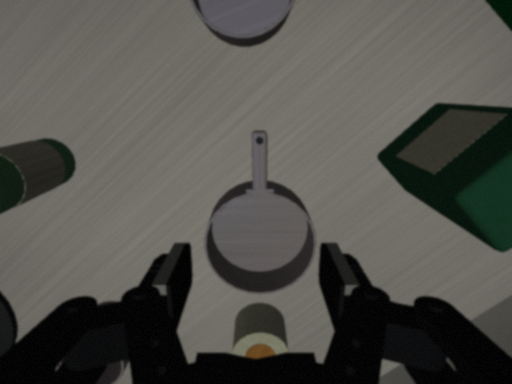

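The wrist view shows the large pan's bottom centre at about (260,228) and its handle tip at (259,130). The handle is aligned with the tool and both fingers straddle clear space.

```bash
python3 - <<'E'
from h import *
plan([.5732,.198,.026],140)
E
```

```text
turn [ 0.    -0.001 -0.015] shift [ -1.4   4.1 224.1] t 2.5
```

>>> {"name": "jog_arm", "arguments": {"motion": [[0, 0, -0.015, -1, 3, 60, 60], [0, 0, -0.015, -1, 3, 120, 60], [0, 0, -0.015, -1, 3, 170, 60], [0, 0, -0.015, -1, 3, 205, 60], [0, 0, -0.015, -1, 3, 224, 60], [0, 0, -0.015, -1, 3, 224, 40], [0, 0, -0.015, -1, 3, 224, 5], [0, 0, -0.015, -1, 3, 224, 5], [0, 0, -0.015, -1, 3, 224, 5], [0, 0, -0.015, -1, 3, 224, 5]], "grip_force": 100}}

```text
t: 3.75
eef_pos: [0.5744, 0.196, 0.0282]
tool_rot: [0.001, 0.343, 0.939, 0.001]
contact_force: [-1.3, 0.3, 5.8]
gripper_width: 0.168
grasp_force: 97.5
```

>>> {"name": "jog_arm", "arguments": {"motion": [[0, 0, 0, 0, 0, 0, 5], [0, 0, 0, 0, 0, 0, 5], [0, 0, 0, 0, 0, -10, 5], [0, 0, 0, 0, 0, -40, 5], [0, 0, 0, 0, 0, -90, 5], [0, 0, 0, 0, 0, -150, 5], [0, 0, 0, 0, 0, -210, 5], [0, 0, 0, 0, 0, -250, 5], [0, 0, 0, 0, 0, -270, 5], [0, 0, 0, 0, 0, -270, 5]]}}

```text
t: 5.0
eef_pos: [0.5739, 0.1953, 0.2986]
tool_rot: [0.001, 0.343, 0.939, 0.002]
contact_force: [0.3, 0.5, -2.0]
gripper_width: 0.162
grasp_force: 97.9
```

```bash
python3 - <<'E'
from h import *
o,p,T=look("large","w2.png",z0=.270)
print(o["gripper_width"],o["grasp_force"],o["contact_force"],o["torque"])
for n in("top","scene"):
    p=bot.read_camera(n)
    for r in bot.spot_in("drip_tray",p)[:1]:print(r["score"],onz(p,r["xy"],.003))
E
```

```text
[0.57388237 0.19526902 0.29858016] 0.04996518016082636
large_pan 0.9 [256. 360.] [0.6452 0.1358 0.27  ]
large_pan_tip 0.77 [259. 190.] [0.5465 0.2202 0.315 ]
large_pan_tip 0.18 [ 69. 152.] [0.4867 0.1738 0.315 ]
0.16172549287752713 97.85896182060242 [ 0.27906398  0.53873852 -1.98424427] [0.16464748 0.17024533 0.00560398]
0.62 [ 0.47085793 -0.28209725  0.003     ]
0.64 [ 0.46713375 -0.27072026  0.003     ]
```

View pics/w2.png

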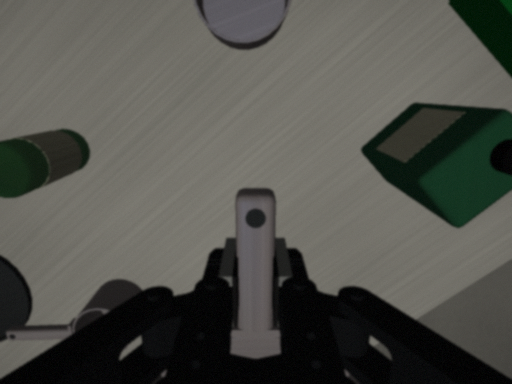

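The pan is held, with the handle centred in the fingers and its tip at about (256,188). Next I'll fix the tray centre by fitting the dark ellipse, then plan the carry.

```bash
python3 - <<'E'
from h import *
cs=[]
for n,xy in(("top",(338,208)),("scene",(207,141))):
    p=bot.read_camera(n);g=np.array(p["pixels"]).max(2);x,y=map(int,xy)
    m=np.zeros(g.shape,np.uint8);m[y-35:y+35,x-35:x+35]=255
    b=cv2.inRange(cv2.GaussianBlur(g,(3,3),0),0,85)&m
    c=max(cv2.findContours(b,cv2.RETR_EXTERNAL,cv2.CHAIN_APPROX_NONE)[0],key=cv2.contourArea)
    e=cv2.fitEllipse(cv2.convexHull(c));w=onz(p,e[0],.007);cs.append(w[:2]);print(n,e,w)
c=np.mean(cs,0)
for d in(140,):
    a=np.radians(d);g=c+.093*np.array([np.cos(a),np.sin(a)]);print(g);plan([*g,.30],d);plan([*g,.10],d)
E
```

```text
top ((336.8830871582031, 208.9046173095703), (44.32990646362305, 44.917823791503906), 115.91610717773438) [ 0.4643222 -0.2839984  0.007    ]
scene ((206.40945434570312, 140.55198669433594), (33.406375885009766, 41.17939376831055), 84.73480987548828) [ 0.46631869 -0.27715456  0.007     ]
[ 0.39407832 -0.22079723]
turn [-0.001 -0.    -0.003] shift [-131.4 -433.3   -4. ] t 5.45
turn [-0.001 -0.    -0.003] shift [-131.5 -433.1  196. ] t 5.45
```

>>> {"name": "jog_arm", "arguments": {"motion": [[0, 0, 0, -8, -25, 0, 5], [0, 0, 0, -22, -75, 0, 5], [0, 0, 0, -38, -130, -2, 5], [0, 0, 0, -55, -185, -2, 5], [0, 0, 0, -72, -240, -2, 5], [0, 0, 0, -89, -295, -3, 5], [0, 0, 0, -106, -350, -3, 5], [0, 0, 0, -120, -397, -3, 5], [0, 0, 0, -129, -425, -4, 5], [0, 0, 0, -131, -433, -4, 5]]}}

```text
t: 6.7
eef_pos: [0.3932, -0.222, 0.3004]
tool_rot: [0.0, 0.345, 0.939, 0.0]
contact_force: [0.2, 0.1, -1.9]
gripper_width: 0.165
grasp_force: 97.9
```

>>> {"name": "jog_arm", "arguments": {"motion": [[0, 0, 0, 0, 0, 20, 5], [0, 0, 0, 0, 0, 65, 5], [0, 0, 0, 0, 0, 120, 5], [0, 0, 0, 0, 0, 170, 5], [0, 0, 0, 0, 0, 210, 5], [0, 0, 0, 0, 0, 235, 5], [0, 0, 0, 0, 0, 250, 5], [0, 0, 0, 0, 0, 256, 5], [0, 0, 0, 0, 0, 256, 5]]}}

```text
t: 7.82
eef_pos: [0.3947, -0.2201, 0.0446]
tool_rot: [0.0, 0.343, 0.939, 0.0]
contact_force: [-0.3, 0.6, -0.7]
gripper_width: 0.164
grasp_force: 97.8
```

```bash
python3 - <<'E'
from h import *
o=bot.get_obs();print(o["eef_pos"],rot(o["tool_rot"]).as_matrix().round(3).tolist(),o["contact_force"],o["torque"])
p=bot.read_camera("scene")
im=cv2.cvtColor(np.array(p["pixels"]),cv2.COLOR_RGB2BGR)[80:200,110:270]
cv2.imwrite("pics/s1.png",cv2.resize(im,None,fx=4,fy=4,interpolation=cv2.INTER_CUBIC))
E
```

```text
[ 0.39470794 -0.22010493  0.04458041] [[-0.765, 0.645, 0.001], [0.645, 0.765, 0.0], [-0.0, 0.0, -1.0]] [-0.31019123  0.61413617 -0.70182705] [0.12740884 0.12068839 0.07646576]
```

View pics/s1.png

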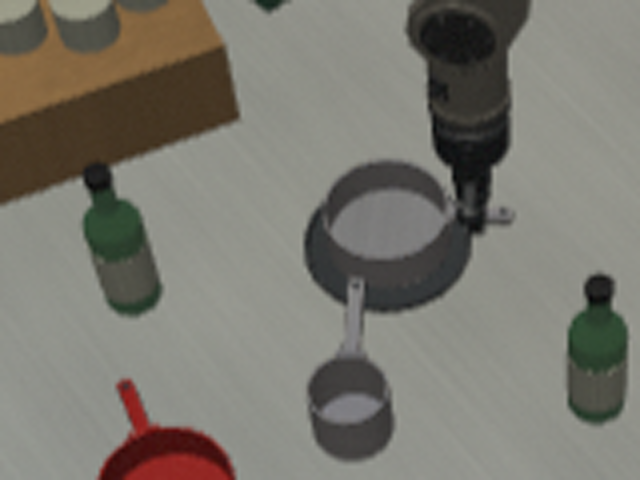

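The large pan hangs over the tray and looks centred inside it, in the crop at about (388,225). The force reading suggests its far edge is about to touch, so I'll lower it gently.

>>> {"name": "jog_arm", "arguments": {"motion": [[0, 0, 0, 0, 0, 4, 5], [0, 0, 0, 0, 0, 8, 5], [0, 0, 0, 0, 0, 10, 5], [0, 0, 0, 0, 0, 10, 5]]}}

```text
t: 8.38
eef_pos: [0.394, -0.2201, 0.0342]
tool_rot: [-0.0, 0.343, 0.939, 0.0]
contact_force: [-0.2, 0.1, -2.2]
gripper_width: 0.165
grasp_force: 97.8
```

>>> {"name": "jog_arm", "arguments": {"motion": [[0, 0, 0, 0, 0, 2, 5], [0, 0, 0, 0, 0, 3, 5], [0, 0, 0, 0, 0, 3, 5]]}}

```text
t: 8.75
eef_pos: [0.3942, -0.2202, 0.0313]
tool_rot: [0.0, 0.343, 0.939, 0.0]
contact_force: [-1.2, 0.3, 0.2]
gripper_width: 0.164
grasp_force: 98.1
```

>>> {"name": "jog_arm", "arguments": {"motion": [[0, 0, 0, 0, 0, 0.5, 20], [0, 0, 0, 0, 0, 0.5, 40], [0, 0, 0, 0, 0, 0.5, 50], [0, 0, 0, 0, 0, 0.5, 50], [0, 0, 0, 0, 0, -30, 50], [0, 0, 0, 0, 0, -90, 50], [0, 0, 0, 0, 0, -150, 50], [0, 0, 0, 0, 0, -210, 60], [0, 0, 0, 0, 0, -250, 60], [0, 0, 0, 0, 0, -255, 60]]}}

```text
t: 10.0
eef_pos: [0.3956, -0.2207, 0.289]
tool_rot: [0.003, 0.343, 0.939, 0.001]
contact_force: [0.6, -0.4, -0.3]
gripper_width: 0.704
grasp_force: 0.0
```

```bash
python3 - <<'E'
from h import *
look("large","w3.png",z0=.003)
plan([.34,.334,.25],162)
E
```

```text
[ 0.39559391 -0.22073926  0.28899355] 0.0650964457198868
large_pan 0.93 [255. 212.] [ 0.4631 -0.276   0.003 ]
large_pan 0.71 [459. 320.] [ 0.8098 -0.1492  0.003 ]
large_pan_tip 0.7 [396. 372.] [ 0.7813 -0.2695  0.048 ]
large_pan_tip 0.25 [296. 360.] [ 0.6673 -0.3701  0.048 ]
turn [ 0.    -0.001 -0.386] shift [398.1 388.8  35.9] t 10.15
```

>>> {"name": "jog_arm", "arguments": {"motion": [[0, 0, -0.386, 45, 43, 0, 60], [0, 0, -0.386, 88, 86, 0, 60], [0, 0, -0.386, 131, 128, 0, 60], [0, 0, -0.386, 174, 170, 0, 60], [0, 0, -0.386, 217, 212, 0, 60], [0, 0, -0.386, 260, 254, 0, 60], [0, 0, -0.386, 303, 296, 0, 60], [0, 0, -0.386, 346, 338, 10, 60], [0, 0, -0.386, 385, 375, 25, 60], [0, 0, -0.386, 398, 389, 36, 60]]}}

```text
t: 11.4
eef_pos: [0.3389, 0.336, 0.2475]
tool_rot: [-0.002, 0.155, 0.988, -0.001]
contact_force: [-0.4, -0.3, -0.8]
gripper_width: 0.704
grasp_force: 0.0
```

>>> {"name": "jog_arm", "arguments": {"motion": [[0, 0, 0, 0, 0, 0, 60], [0, 0, 0, 0, 0, 0, 60]]}}

```text
t: 11.65
eef_pos: [0.3414, 0.3318, 0.2499]
tool_rot: [-0.0, 0.158, 0.987, -0.001]
contact_force: [0.6, -0.4, 0.0]
gripper_width: 0.702
grasp_force: 0.0
```

```bash
python3 - <<'E'
from h import *
o,p,T=look("medium","w4.png")
E
```

```text
[0.34139399 0.33178692 0.24987586] 0.018549549045237358
medium_pan 0.85 [252. 229.] [0.4319 0.2964 0.    ]
medium_pan_tip 0.92 [261. 132.] [0.3092 0.3481 0.057 ]
medium_pan_tip 0.83 [199. 115.] [0.2736 0.2937 0.057 ]
```

View pics/w4.png

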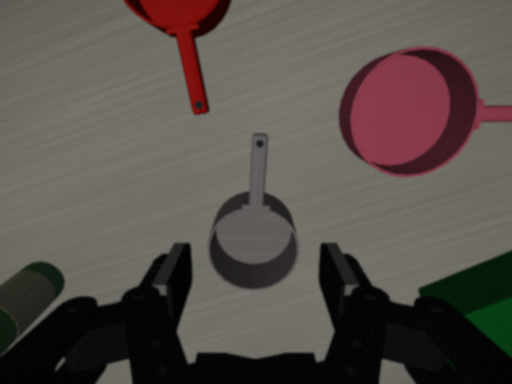

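The steel medium pan is at (254,235) with its tip at (260,133). The red look-alike's tip at (199,112) clears the grasp. The true heading is about 157°.

```bash
python3 - <<'E'
from h import *
plan([.3415,.3345,.039],157.2)
E
```

```text
turn [0.001 0.001 0.081] shift [  0.8   1.8 211.8] t 11.8
```

>>> {"name": "jog_arm", "arguments": {"motion": [[0, 0, 0.08, 1, 2, 55, 50], [0, 0, 0.08, 1, 2, 110, 50], [0, 0, 0.08, 1, 2, 160, 50], [0, 0, 0.08, 1, 2, 195, 50], [0, 0, 0.08, 1, 2, 212, 50], [0, 0, 0.08, 1, 2, 212, 40], [0, 0, 0.08, 1, 2, 212, 5], [0, 0, 0.08, 1, 2, 212, 5], [0, 0, 0.08, 1, 2, 212, 5], [0, 0, 0.08, 1, 2, 212, 5]]}}

```text
t: 13.05
eef_pos: [0.3411, 0.3368, 0.0394]
tool_rot: [0.0, 0.196, 0.981, 0.001]
contact_force: [-1.3, -0.4, 7.7]
gripper_width: 0.167
grasp_force: 98.0
```

>>> {"name": "jog_arm", "arguments": {"motion": [[0, 0, 0, 0, 0, 0, 5], [0, 0, 0, 0, 0, -10, 5], [0, 0, 0, 0, 0, -40, 5], [0, 0, 0, 0, 0, -90, 5], [0, 0, 0, 0, 0, -150, 5], [0, 0, 0, 0, 0, -210, 5], [0, 0, 0, 0, 0, -250, 5], [0, 0, 0, 0, 0, -270, 5], [0, 0, 0, 0, 0, -270, 5], [0, 0, 0, 0, 0, -270, 5]]}}

```text
t: 14.3
eef_pos: [0.3399, 0.3353, 0.3072]
tool_rot: [-0.0, 0.196, 0.981, -0.001]
contact_force: [-0.5, -0.4, -1.8]
gripper_width: 0.169
grasp_force: 97.8
```

```bash
python3 - <<'E'
from h import *
o,p,T=look("medium","w5.png",z0=.270)
print(rot(o["tool_rot"]).as_matrix().round(3)[:,0],o["torque"])
im=cv2.cvtColor(np.array(p["pixels"]),cv2.COLOR_RGB2BGR)[150:384,130:400]
p=bot.read_camera("top")
for r in bot.tip_of("large_pan",p)[:3]:print(r["score"],onz(p,r["xy"],.003))
for r in bot.tip_of("large_pan_tip",p)[:4]:print(r["score"],onz(p,r["xy"],.048))
i2=cv2.cvtColor(np.array(p["pixels"]),cv2.COLOR_RGB2BGR)[160:250,280:384]
cv2.imwrite("pics/c5.png",np.hstack([im,cv2.resize(i2,(270,234),interpolation=cv2.INTER_CUBIC)]))
E
```

```text
[0.33992197 0.33529735 0.30722165] 0.013754589884239122
medium_pan 0.88 [254. 353.] [0.4277 0.2981 0.27  ]
medium_pan 0.84 [179.   6.] [0.2192 0.3449 0.27  ]
medium_pan 0.46 [ 77. 272.] [0.327  0.2197 0.27  ]
medium_pan_tip 0.88 [256. 203.] [0.3097 0.348  0.327 ]
medium_pan_tip 0.62 [202. 116.] [0.2706 0.3429 0.327 ]
[-0.923  0.385  0.001] [0.08423717 0.13587413 0.01004558]
0.95 [ 0.46923899 -0.27783395  0.003     ]
0.84 [ 0.8207459  -0.14345582  0.003     ]
0.64 [0.34358722 0.51110168 0.003     ]
0.8 [ 0.78019804 -0.27492352  0.048     ]
0.73 [0.38924689 0.62628479 0.048     ]
0.71 [ 0.364343   -0.19862065  0.048     ]
```

View pics/c5.png

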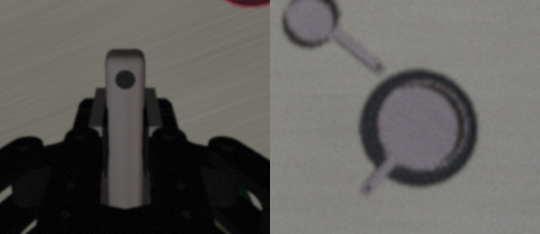

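The medium pan is held straight, with its tip 33 mm ahead of the TCP. The large pan sits inside the tray with its handle at about 140°. The medium pan goes to 185°.

```bash
python3 - <<'E'
from h import *
plan([.3694,-.2875,.30],185)
E
```

```text
turn [-0.001 -0.001 -0.482] shift [-266.6 -564.1    8.2] t 14.6
```

>>> {"name": "jog_arm", "arguments": {"motion": [[0, 0, -0.03, -12, -25, 0, 5], [0, 0, -0.08, -35, -73, 0, 5], [0, 0, -0.13, -58, -123, 0, 5], [0, 0, -0.18, -82, -174, 0, 5], [0, 0, -0.23, -106, -225, 0, 5], [0, 0, -0.28, -130, -276, 0, 5], [0, 0, -0.33, -154, -327, 0, 5], [0, 0, -0.38, -178, -378, 0, 5], [0, 0, -0.43, -202, -428, 0, 5], [0, 0, -0.482, -222, -470, 0, 5]]}}

```text
t: 15.85
eef_pos: [0.3641, -0.1855, 0.3083]
tool_rot: [0.0, -0.044, 0.999, -0.0]
contact_force: [0.1, 0.4, -2.0]
gripper_width: 0.166
grasp_force: 97.8
```

```bash
python3 - <<'E'
from h import *
plan([.3694,-.2875,.12],185)
E
```

```text
turn [-0.     0.     0.001] shift [   3.8 -102.1  188.3] t 15.85
```

>>> {"name": "jog_arm", "arguments": {"motion": [[0, 0, 0, 1, -40, 0, 5], [0, 0, 0, 3, -75, 5, 5], [0, 0, 0, 4, -95, 25, 5], [0, 0, 0, 4, -102, 60, 5], [0, 0, 0, 4, -102, 100, 5], [0, 0, 0, 4, -102, 140, 5], [0, 0, 0, 4, -102, 165, 5], [0, 0, 0, 4, -102, 185, 5], [0, 0, 0, 4, -102, 188, 5], [0, 0, 0, 4, -102, 188, 5]]}}

```text
t: 17.1
eef_pos: [0.3697, -0.2854, 0.1206]
tool_rot: [0.0, -0.044, 0.999, -0.0]
contact_force: [0.4, -0.6, -0.7]
gripper_width: 0.167
grasp_force: 97.8
```

```bash
python3 - <<'E'
from h import *
o=bot.get_obs();print(o["eef_pos"],o["contact_force"],o["torque"])
plan([.3694,-.2875,.06],185,o)
p=bot.read_camera("scene");t=bot.read_camera("top")
u=o["eef_pos"][2]-.0394
for q in(p,t):
    for k,z in(("medium",u),("large",.003)):
        for r in bot.tip_of(k+"_pan",q)[:3]:print(k,r["score"],np.round(onz(q,r["xy"],z),4))
im=lambda q,y,x:cv2.resize(cv2.cvtColor(np.array(q["pixels"]),cv2.COLOR_RGB2BGR)[y-45:y+45,x-50:x+50],(400,360),interpolation=cv2.INTER_CUBIC)
cv2.imwrite("pics/c6.png",np.hstack([im(p,130,210),im(t,205,335)]))
E
```

```text
[ 0.36973256 -0.285415    0.12062709] [ 0.38610499 -0.61988766 -0.66149624] [-0.03755183  0.12679573 -0.03263896]
turn [-0.  0. -0.] shift [ 0.5 -2.  60.6] t 17.1
medium 0.68 [ 0.4658 -0.2729  0.0812]
medium 0.58 [0.1931 0.3292 0.0812]
medium 0.35 [ 0.7329 -0.3285  0.0812]
large 0.93 [ 0.4567 -0.2805  0.003 ]
large 0.82 [0.3321 0.5091 0.003 ]
large 0.59 [ 0.8102 -0.1568  0.003 ]
medium 0.84 [0.1369 0.2985 0.0812]
medium 0.64 [ 0.4611 -0.2673  0.0812]
large 0.82 [ 0.8294 -0.1533  0.003 ]
large 0.6 [ 0.4732 -0.2848  0.003 ]
large 0.57 [0.336  0.5073 0.003 ]
```

View pics/c6.png

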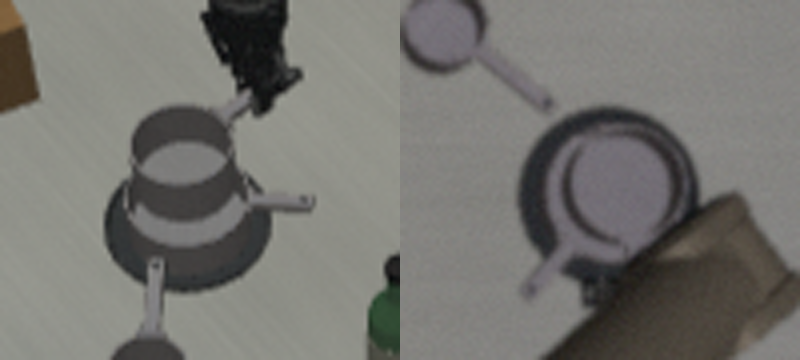

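The medium pan hangs over the large one, roughly concentric allowing for parallax, with no contact. I'll correct 2 mm sideways and lower it.

>>> {"name": "jog_arm", "arguments": {"motion": [[0, 0, 0, 0, -2, 10, 5], [0, 0, 0, 0, -2, 25, 5], [0, 0, 0, 0, -2, 40, 5], [0, 0, 0, 0, -2, 53, 5], [0, 0, 0, 0, -2, 62, 5], [0, 0, 0, 0, -2, 68, 5], [0, 0, 0, 0, -2, 70, 5], [0, 0, 0, 0, -2, 70, 5]]}}

```text
t: 18.4
eef_pos: [0.3698, -0.2873, 0.0504]
tool_rot: [0.0, -0.044, 0.999, -0.0]
contact_force: [0.6, -0.5, -2.5]
gripper_width: 0.158
grasp_force: 97.9
```

>>> {"name": "jog_arm", "arguments": {"motion": [[0, 0, 0, 0, 0, 2, 5], [0, 0, 0, 0, 0, 4, 5], [0, 0, 0, 0, 0, 4, 5]]}}

```text
t: 18.77
eef_pos: [0.3698, -0.2873, 0.0466]
tool_rot: [0.0, -0.043, 0.999, 0.0]
contact_force: [-1.6, 1.8, 5.1]
gripper_width: 0.164
grasp_force: 98.9
```

>>> {"name": "jog_arm", "arguments": {"motion": [[0, 0, 0, 0, 0, 0.3, 20], [0, 0, 0, 0, 0, 0.3, 40], [0, 0, 0, 0, 0, 0.3, 40], [0, 0, 0, 0, 0, 0.3, 40], [0, 0, 0, 0, 0, -25, 40], [0, 0, 0, 0, 0, -80, 40], [0, 0, 0, 0, 0, -140, 50], [0, 0, 0, 0, 0, -190, 50], [0, 0, 0, 0, 0, -215, 50], [0, 0, 0, 0, 0, -215, 50]]}}

```text
t: 20.02
eef_pos: [0.3708, -0.2876, 0.2628]
tool_rot: [0.002, -0.044, 0.999, -0.0]
contact_force: [0.8, 0.5, -0.2]
gripper_width: 0.589
grasp_force: 0.0
```

```bash
python3 - <<'E'
from h import *
look("medium","w7.png",z0=.007)
plan([.5635,-.192,.26],52)
E
```

```text
[ 0.37078409 -0.28758504  0.26282675] 0.04945203409776254
medium_pan 0.77 [256. 227.] [ 0.4681 -0.279   0.007 ]
medium_pan_tip 0.63 [256. 133.] [ 0.3377 -0.2897  0.064 ]
turn [-1.000e-03 -2.000e-03  2.321e+00] shift [-201.9   77.3    0. ] t 20.18
```

>>> {"name": "jog_arm", "arguments": {"motion": [[0, 0, 0.17, -20, 8, 0, 50], [0, 0, 0.35, -42, 16, 0, 50], [0, 0, 0.53, -64, 24, 0, 50], [0, 0, 0.71, -86, 32, 0, 50], [0, 0, 0.89, -108, 41, 0, 50], [0, 0, 1.07, -130, 50, 0, 50], [0, 0, 1.25, -152, 58, 0, 50], [0, 0, 1.43, -174, 66, 0, 50], [0, 0, 1.61, -192, 73, 0, 50], [0, 0, 1.79, -202, 77, 0, 50]]}}

```text
t: 21.42
eef_pos: [0.5645, -0.1922, 0.2592]
tool_rot: [-0.001, 0.754, 0.657, -0.001]
contact_force: [-0.3, -0.3, -0.6]
gripper_width: 0.584
grasp_force: 0.0
```

>>> {"name": "jog_arm", "arguments": {"motion": [[0, 0, 0.18, 0, 0, 0, 50], [0, 0, 0.36, 0, 0, 0, 50], [0, 0, 0.5, 0, 0, 0, 50], [0, 0, 0.53, 0, 0, 0, 50], [0, 0, 0.53, 0, 0, 0, 50], [0, 0, 0.53, 0, 0, 0, 50]]}}

```text
t: 22.18
eef_pos: [0.5641, -0.1929, 0.261]
tool_rot: [-0.0, 0.898, 0.439, -0.0]
contact_force: [0.2, 0.3, 0.4]
gripper_width: 0.583
grasp_force: 0.0
```

```bash
python3 - <<'E'
from h import *
o,p,T=look("small","w8.png");print(o["tool_rot"],o["q"])
E
```

```text
[ 0.56409175 -0.19294853  0.26103615] 0.007455048771432631
small_pan 0.87 [254.  78.] [ 0.6182 -0.1213  0.    ]
small_pan 0.32 [238. 251.] [ 0.4643 -0.2845  0.    ]
small_pan_tip 0.9 [256. 198.] [ 0.5436 -0.222   0.067 ]
[-2.09753443e-04  8.98242573e-01  4.39499980e-01 -6.33155156e-05] [-0.63519503  0.69918447  1.35942421  1.76813091 -0.71544678  1.28487384
  0.24226659]
```

View pics/w8.png

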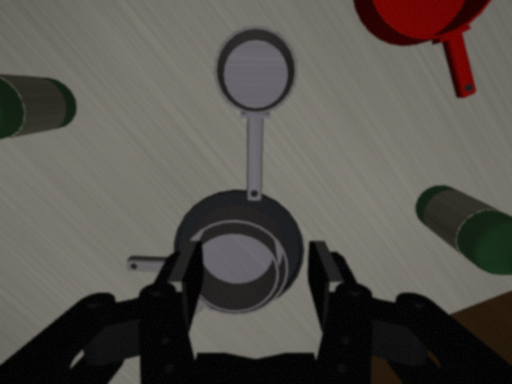

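The small pan is at (255,73) with its tip at (254,198), in line with the tool. The medium pan sits nested in the large one at about (238,258). I can descend straight down.

>>> {"name": "jog_arm", "arguments": {"motion": [[0, 0, 0, 0, 0, 50, 50], [0, 0, 0, 0, 0, 105, 50], [0, 0, 0, 0, 0, 160, 50], [0, 0, 0, 0, 0, 195, 50], [0, 0, 0, 0, 0, 212, 50], [0, 0, 0, 0, 0, 212, 40], [0, 0, 0, 0, 0, 212, 5], [0, 0, 0, 0, 0, 212, 5], [0, 0, 0, 0, 0, 212, 5], [0, 0, 0, 0, 0, 212, 5]]}}

```text
t: 23.58
eef_pos: [0.5649, -0.1936, 0.0506]
tool_rot: [0.001, 0.899, 0.439, 0.001]
contact_force: [-0.5, -0.9, 6.2]
gripper_width: 0.165
grasp_force: 97.8
```

>>> {"name": "jog_arm", "arguments": {"motion": [[0, 0, 0, 0, 0, 0, 5], [0, 0, 0, 0, 0, -10, 5], [0, 0, 0, 0, 0, -40, 5], [0, 0, 0, 0, 0, -90, 5], [0, 0, 0, 0, 0, -130, 5], [0, 0, 0, 0, 0, -160, 5], [0, 0, 0, 0, 0, -170, 5], [0, 0, 0, 0, 0, -170, 5], [0, 0, 0, 0, 0, -170, 5]]}}

```text
t: 24.7
eef_pos: [0.5637, -0.1923, 0.2179]
tool_rot: [-0.001, 0.898, 0.439, -0.001]
contact_force: [0.0, 0.5, -1.9]
gripper_width: 0.163
grasp_force: 97.8
```

```bash
python3 - <<'E'
from h import *
o=bot.get_obs();print(o["q"].round(2),o["torque"].round(2),"lift")
o,p,T=look("small","w9.png",z0=o["eef_pos"][2]-.049)
a=np.radians(230);c=np.array([.4668,-.2789]);g=c+.0945*np.array([np.cos(a),np.sin(a)]);print(g)
plan([*g,.215],50,o)
E
```

```text
[-0.61  0.73  1.3   1.82 -0.76  1.21  0.27] [-0.1   0.05  0.02] lift
[ 0.56365572 -0.19226859  0.21789085] 0.006056157290314396
small_pan 0.58 [253.  58.] [ 0.6203 -0.1181  0.1689]
small_pan_tip 0.73 [258. 337.] [ 0.5446 -0.2198  0.2359]
[ 0.40605657 -0.3512912 ]
turn [-0.002  0.001  0.036] shift [-222.3  -26.6    3.1] t 24.7
```

>>> {"name": "jog_arm", "arguments": {"motion": [[0, 0, 0.01, -20, -2, 0, 5], [0, 0, 0.02, -60, -7, 0, 5], [0, 0, 0.036, -105, -12, 0, 5], [0, 0, 0.036, -150, -18, 0, 5], [0, 0, 0.036, -190, -23, 0, 5], [0, 0, 0.036, -215, -26, 10, 5], [0, 0, 0.036, -222, -27, 40, 5], [0, 0, 0.036, -222, -27, 70, 5], [0, 0, 0.036, -222, -27, 83, 5], [0, 0, 0.036, -222, -27, 83, 5]]}}

```text
t: 26.1
eef_pos: [0.4055, -0.3516, 0.136]
tool_rot: [-0.0, 0.907, 0.422, -0.0]
contact_force: [-0.2, -0.2, -1.5]
gripper_width: 0.162
grasp_force: 97.7
```

>>> {"name": "jog_arm", "arguments": {"motion": [[0, 0, 0, 0, 0, 0, 5], [0, 0, 0, 0, 0, 0, 5]]}}

```text
t: 26.35
eef_pos: [0.407, -0.3518, 0.1372]
tool_rot: [0.001, 0.906, 0.423, 0.0]
contact_force: [0.1, -0.2, -2.2]
gripper_width: 0.167
grasp_force: 97.7
```

```bash
python3 - <<'E'
from h import *
o=bot.get_obs();print(o["q"].round(2),o["torque"].round(2),o["contact_force"])
plan([.4061,-.3513,.07],50,o)
p=bot.read_camera("scene");t=bot.read_camera("top");o2,w,T=look("small","w10.png",z0=o["eef_pos"][2]-.0506)
for r in bot.tip_of("medium_pan",w)[:2]:print("med",r["score"],onz(w,r["xy"],.007,T))
im=lambda q,y,x:cv2.resize(cv2.cvtColor(np.array(q["pixels"]),cv2.COLOR_RGB2BGR)[y-45:y+45,x-50:x+50],(400,360),interpolation=cv2.INTER_CUBIC)
cv2.imwrite("pics/c10.png",np.hstack([im(p,130,210),im(t,205,335)]))
E
```

```text
[-0.24  0.69  1.19  2.02 -0.78  0.99  0.66] [-0.11  0.05  0.03] [ 0.12990296 -0.16866863 -2.16959326]
turn [ 0.001 -0.     0.   ] shift [-0.2 -1.1 67.2] t 26.35
[ 0.40684642 -0.35153145  0.13685338] 0.005911444047761797
small_pan 0.75 [255.  60.] [ 0.4666 -0.2813  0.0866]
small_pan_tip 0.61 [254.  58.] [ 0.4631 -0.2849  0.1536]
small_pan_tip 0.59 [123. 202.] [ 0.3869 -0.2921  0.1536]
small_pan_tip 0.58 [257. 337.] [ 0.3858 -0.3787  0.1536]
```

View pics/c10.png

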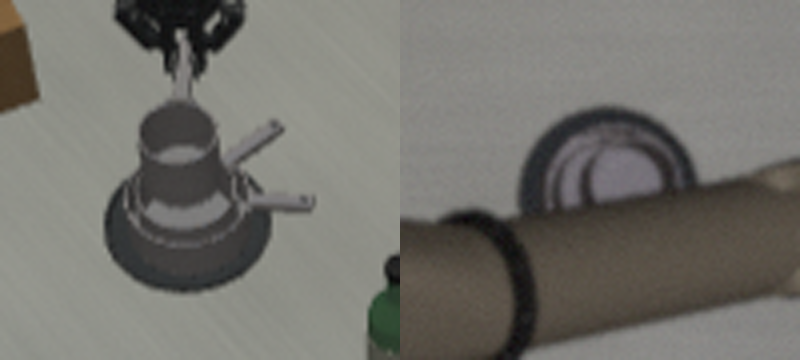

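The small pan hangs centred over the medium one, and the three handles fan out at even steps. I'll lower it in.

>>> {"name": "jog_arm", "arguments": {"motion": [[0, 0, 0, 0, 0, 10, 5], [0, 0, 0, 0, 0, 25, 5], [0, 0, 0, 0, 0, 40, 5], [0, 0, 0, 0, 0, 53, 5], [0, 0, 0, 0, 0, 63, 5], [0, 0, 0, 0, 0, 69, 5], [0, 0, 0, 0, 0, 71, 5], [0, 0, 0, 0, 0, 71, 5]]}}

```text
t: 27.65
eef_pos: [0.4066, -0.3515, 0.0654]
tool_rot: [0.0, 0.906, 0.423, 0.0]
contact_force: [0.6, 0.2, -2.1]
gripper_width: 0.164
grasp_force: 97.8
```

>>> {"name": "jog_arm", "arguments": {"motion": [[0, 0, 0, 0, 0, 2, 5], [0, 0, 0, 0, 0, 4, 5], [0, 0, 0, 0, 0, 4, 5]]}}

```text
t: 28.02
eef_pos: [0.4065, -0.3519, 0.0618]
tool_rot: [0.0, 0.906, 0.422, 0.0]
contact_force: [-1.1, -0.2, 5.7]
gripper_width: 0.16
grasp_force: 98.7
```

>>> {"name": "jog_arm", "arguments": {"motion": [[0, 0, 0, 0, 0, 0, 20], [0, 0, 0, 0, 0, 0, 40], [0, 0, 0, 0, 0, 0, 40], [0, 0, 0, 0, 0, 0, 40], [0, 0, 0, 0, 0, -25, 40], [0, 0, 0, 0, 0, -80, 40], [0, 0, 0, 0, 0, -140, 50], [0, 0, 0, 0, 0, -190, 50], [0, 0, 0, 0, 0, -200, 50], [0, 0, 0, 0, 0, -200, 50]]}}

```text
t: 29.28
eef_pos: [0.4067, -0.3511, 0.2611]
tool_rot: [-0.0, 0.906, 0.423, 0.0]
contact_force: [0.2, 0.2, -0.1]
gripper_width: 0.584
grasp_force: 0.0
```

```bash
python3 - <<'E'
from h import *
for k,z in(("small",.011),("medium",.007),("large",.003)):look(k,"w11.png",z0=z)
p=bot.read_camera("scene");w=cv2.imread("pics/w11.png")
im=cv2.resize(cv2.cvtColor(np.array(p["pixels"]),cv2.COLOR_RGB2BGR)[85:175,160:260],(400,360),interpolation=cv2.INTER_CUBIC)
cv2.imwrite("pics/c11.png",np.hstack([im,cv2.resize(w[110:380,120:420],(400,360))]))
E
```

```text
[ 0.40667612 -0.35109043  0.2611036 ] 0.03128835984598312
small_pan 0.57 [254.  78.] [ 0.464  -0.2811  0.011 ]
[ 0.4060018  -0.35055927  0.25975046] 0.0027872212938245306
medium_pan_tip 0.91 [168. 165.] [ 0.3365 -0.291   0.064 ]
[ 0.40609347 -0.35100303  0.26027568] 0.0053324200036912
large_pan_tip 0.86 [128.  74.] [ 0.366  -0.1964  0.048 ]
large_pan_tip 0.59 [166. 165.] [ 0.3286 -0.2898  0.048 ]
```

View pics/c11.png

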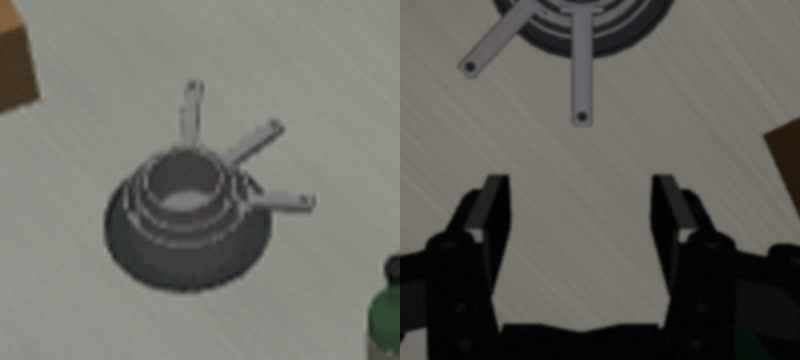

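The pans are nested level in the tray and the handles fan at about 140°, 185° and 230°. The gripper is clear, so I'm handing in.

```bash
python3 -c "
from station import bot
print(bot.hand_in())"
```

```text
the job is handed in; nothing more can be done
None
```

The three steel pans are nested level on the drip tray with handles fanned at about 140°, 185° and 230°, each set down and released; the job was handed in at about 29.5 s, and no verdict was returned.

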